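Notch the jig's fence slat and turn its hold-down over

ROBOT

A 6-joint arm with a two-finger parallel gripper is mounted at the origin on a cart in front of the work surface, level with it; the furniture and walls round the work are solid. World frame = base frame: x ahead of the robot, y to its left, z up, the work surface at z = 0. Lengths are in m, angles in rad, forces in N, time in s.
With the tool pointing down it reaches from about 0.25 to 0.725 m from the base axis. Payload 4 kg.
Tool frame: the origin (TCP) lies midway between the tips of the shut fingers; the grasp point (between the pads) lies 19 mm behind it; z points along the fingers, y is the direction in which the jaws open and shut (so a half turn about z gives the same grasp; the last joint's range is limited). The gripper opens to 85 mm and grips with 20 to 120 N. Pads are 22 mm wide; open, the fingers measure 114 mm over their backs; the gripper's body (76 mm by 85 mm) begins 54 mm behind the grasp point. The pads swing forward as they close: fully open they stand 13 mm farther back than shut.
Start: joints at [1.27, 0.241, 0.005, 1.335, 0, 1.571], TCP at [0.148, 0.478, 0.231] pointing down, gripper open.
Joint ranges: [-2.72, 2.72], [-1.05, 1.87], [-1.09, 1.28], [-1.99, 2.15], [-1.42, 1.44], [-3.14, 3.14]. Speed limits (rad/s): [2.79, 2.79, 3.14, 3.14, 3.14, 3.14].

INTERFACE

Orientations are given as a unit quaternion [x, y, z, w].
In Python, from workcell import monitor, cams, order gives the robot as it stands.
- The arm moves only by the tool send_rows, never from a script. Its argument "moves" is a list of rows, each a list of 4 numbers: the shift along the tool's x, y, z as a fraction of full scale, then the turn about the tool's z as a fraction of full scale. A call has 1 to 20 rows; each row shifts and turns the commanded pose from where the row before left it, along the tool's axes as they then stand; what a row does not reach is not made up. Full scale, the value 1, is 100 cm for a shift and 0.1 rad for a turn. A row lasts 1/10 s, in which the tool goes at most 50 mm and 8.59 degrees, less where a joint would pass 70% of its speed; a pose out of reach is approached as far as the arm can. A call with a number of a shift or a turn outside -1 to 1 is refused whole. A call with a gripper value outside its range is refused whole. "claw" is the gripper's target within -1 to 1 (fully open at 1, half-way at 0, shut at -1), set as the call begins (left out, the last holds). The fingers move at their own pace and stop on an object; the grip force is fixed at half the most. Time passes only in rows, so rows that do not move let the fingers close. It gives the time, the measured TCP pose, the force and the opening at its end, in the units of the state.
- monitor.get_obs(): the state, without advancing time (a new reading comes with each control period).
- cams.camera(name): name is "scene" or "side" or "wrist"; returns (picture, depth): 400x640x3 uint8, blue, green, red; 400x640 float32, m along the optical axis (not along the pixel's ray), 0 where there is no reading.
- cams.camera_info(name): a dict with "intrinsics" (3x3 intrinsics, pixels), "T" (4x4, takes a point from camera to world coordinates); the wrist camera has in their place "mount" (4x4, takes a point from camera to tool coordinates, whose origin is the TCP and whose axes are the flange's). Camera axes: x right, y up, looking along -z (the intrinsics and any distortion apply to the point x, -y, -z); pixel columns grow to the right and rows downward; lengths in m; the calibration is good to about 2 mm. The wrist camera is an equidistant fisheye: a pixel r from the principal point sees the ray r / f radians off the axis. A picture is of the moment at which its call begins: read the wrist's pose just before it. camera_info takes no time and is no camera call.
- order.job_done(): hands the job in, once; it reports no verdict.
The state is a dict: "clock": time; "joint_pos": joint angles; "joint_vel": joint speeds; "tau": joint torques, N m; "eef_pos": TCP position; "tool_rot": TCP orientation; "ft_force": force on the tool from outside, world axes, zero at the start; "ft_torque": the same for the moment, N m; "grip_width": finger opening in m.
Only numpy, scipy, OpenCV 4.12 (cv2) and the standard library are available. Lean on these libraries where they do the work, as an engineer would, in place of code of your own. Each camera call takes 0.05 s, during which the arm holds its last target.

TASK

Set the fence of the small cut-off jig: with closed fingertips push the plywood slat along its runners, by its upright fence, until you feel it drop fully and lie level in the locating notches at the middle of the jig. Then push the little steel turn-button by its brass peg, all the way round over the slat so that it holds it down. Only push, do not lift the slat, leave the brass offcut in the jig and the other things on the bench where they are, and finish clear of the jig.

Things in the scene. Friction and masses are not known exactly. Their poses are not given: they have to be found in the camera images.
- jig: Fixed cut-off jig, 139 x 272 mm, cheeks 36 mm high. Origin at the centre of its underside on the bench top, z up, y along the two steel runners, x across them. Runner tops are 28 mm above the bench, 33 to 57 mm either side of the middle line, y -130 to +130 mm, closed by end stops; floor between them 6 mm above the bench. The slat starts at one end, the brass offcut at the other, either way round.
- notch_mid (a point): Where the slat's origin comes to lie once it has dropped in: on the jig's middle line at y = 0, 22 mm above the bench. Each runner has two notches, 18 mm long and 6 mm deep: inner track at y = +36 mm, outer track at y = -36 mm of the jig. The slat's four feet fit them only here, with 3.5 mm play either way; then it cannot be pushed on. One pair of feet may drop first.
- slat: Loose fence slat across the runners, about 0.6 kg. Plywood board 120 (x) x 90 (y) x 12 mm on four feet 6 mm high. Origin in the middle, level with the undersides of the feet; axes as the jig's, 1.5 mm side play. Board top 18 mm, fence top 46 mm above the origin. Origin is 28 mm above the bench on the runners, 22 mm seated. Starts 50 to 75 mm off the notches, to -y or +y; slides with 2 to 8 N.
- fence_mid (a point): Middle of the slat's upright wooden fence, the part to push: it stands across the board at the slat's y = 0, 104 mm long in x, 12 mm thick in y, 28 mm high; this point is 32 mm above the slat's origin.
- button_bar (a joint): Angle (rad) of the steel turn-button about its upright pivot: 0 = bar points to the jig's -y, beside the slat's path; grows counter-clockwise seen from above; at 1.57 (stop) it points to the jig's +x, over the slat. Starts at -0.2 to 0.05, stays where left (about 1 N at the peg). Bar lies 42.5 to 49.5 mm above the bench: over a seated slat (board top 40 mm), blocked by one up on the runners.
- bar_pivot (a point): The turn-button's pivot axis, 42 mm above the bench, on the side of the jig toward the robot: at x = -78, y = -30 mm in the jig's frame. The bar reaches 48 mm from it and is 14 mm wide.
- bar_peg (a point): Middle of the upright brass peg near the bar's free end, 42 mm from the pivot: 10 mm thick, standing from 49.5 to 73.5 mm above the bench; this point is 61.5 mm above the bench.
- offcut: Loose brass bar offcut 10 x 45 x 9 mm lying on the jig's floor between the runners; origin at the centre of its underside. To be left alone; the slat passes above it.
- oil_can: Red oil can, 68 mm wide, 118 mm high, origin under its centre; leave alone.
- tape_roll: Roll of masking tape, 98 mm wide, 19 mm high, origin under its centre; leave alone.
- bench_block: Round steel bench block, 64 mm wide, 22 mm high, origin under its centre; leave alone.
- collet: Steel lathe collet standing upright, 22 mm wide, 37 mm high, origin under its centre; leave alone.
- loupe: Black eye loupe, 39 mm wide, 33 mm high, origin under its centre; leave alone.

How it is judged:
On the way, in this order (a step that is already met when the one before it is completed fails the run):
1. the slat is down in its locating notches, the turn-button still open (z of slat in the frame of jig below 0.024 m and y of slat in the frame of jig between -0.006 and 0.006 m and angle between slat's own z axis and vertical below 0.03 rad and value of joint button_bar below 0.4 rad), for 0.2 s.
2. the turn-button is turned right round over the slat (value of joint button_bar above 1.35 rad), for 0.1 s.
At the end, for the whole second after the job is handed in: The slat lies level (within 0.03 rad) and at rest in its notches, no more than 2 mm above their floor and within 6 mm of centre along the runners; the turn-button stands over it at 1.35 rad or more (z of slat in the frame of jig between 0.02 and 0.024 m and y of slat in the frame of jig between -0.006 and 0.006 m and angle between slat's own z axis and vertical below 0.03 rad and linear speed of slat below 0.01 m/s and value of joint button_bar above 1.35 rad); the robot touches nothing.
It fails at once if the slat is lifted off its runners or tipped up (z of slat in the frame of jig above 0.034 m or angle between slat's own z axis and vertical above 0.2 rad).
It fails at once if the offcut in the jig is moved more than 15 mm (distance of offcut from where it was at the start of the episode above 0.015 m).
It fails at once if another thing on the bench is moved more than 20 mm (distance of any of oil_can, tape_roll, bench_block, collet, loupe from where it was at the start of the episode above 0.02 m).
It also fails if it takes over 54 s, if anything falls off the work surface, if the arm or the gripper's body presses on something with over 40 N, if the wrist force passes 120 N, or if a joint passes its speed limit or range.

## Working session

There is one attempt and no reset: what is moved stays moved. The work goes in short steps, Python scripts to look and compute and a tool call to move; the robot and the scene stay as the last step left them, time stands still between calls to the robot, and variables do not carry over. Pictures are saved under pics/ and viewed, and the job is handed in when it is done.

Besides the shell and the picture viewer there is one more tool, called as name(argument=value, ...), one argument or row to a line, values as JSON. send_rows: Moves the arm, as the interface text tells. Its arguments: {"type":"object","properties":{"moves":{"type":"array","items":{"type":"array","items":{"type":"number","minimum":-1,"maximum":1}}},"claw":{"type":"number"}},"required":["moves"]}

```bash
ls; mkdir -p pics; python3 - <<'E'
from workcell import monitor, cams, order
import cv2, numpy as np
print(monitor.get_obs())
for n in ["scene","side"]:
    p,d=cams.camera(n); cv2.imwrite(f"pics/{n}0.png",p); np.save(f"{n}0.npy",d)
    i=cams.camera_info(n); print(n,i)
E
```

```text
pics
{'clock': 0.0, 'joint_pos': array([1.26999714e+00, 2.41381317e-01, 3.71052348e-03, 1.33519748e+00,
       3.31943555e-05, 1.57083745e+00]), 'joint_vel': array([-0.00019054,  0.00077503,  0.00035592,  0.00010401, -0.00047659,
        0.00072467]), 'tau': array([ 1.98110887e-03, -3.72314429e+01,  2.52410173e+01,  1.70143746e-02,
        1.15492448e-04,  1.43435408e-06]), 'eef_pos': array([0.14794321, 0.47694383, 0.23042354]), 'tool_rot': array([ 1.49853493e-01,  9.88707670e-01, -1.02179481e-03, -1.71611961e-04]), 'ft_force': array([-0.65046368,  0.50897758,  0.319066  ]), 'ft_torque': array([ 0.00058419, -0.00170883, -0.07475016]), 'grip_width': 0.08554215775800811}
scene {'intrinsics': array([[366.78155413,   0.        , 321.00067465],
       [  0.        , 366.78155413, 195.93763564],
       [  0.        ,   0.        ,   1.        ]]), 'T': array([[ 0.64461584,  0.36398017, -0.67230116, -0.00345522],
       [-0.76447926,  0.29944543, -0.57087994, -0.33648799],
       [-0.00647146,  0.88195854,  0.47128256,  0.45716269],
       [ 0.        ,  0.        ,  0.        ,  1.        ]])}
side {'intrinsics': array([[428.58535818,   0.        , 327.67943531],
       [  0.        , 428.58535818, 200.44504155],
       [  0.        ,   0.        ,   1.        ]]), 'T': array([[ 0.99661904,  0.05017151, -0.06506394,  0.51655166],
       [-0.0815931 ,  0.51139148, -0.85546556, -0.73400692],
       [-0.00964685,  0.85788203,  0.51375613,  0.61573127],
       [ 0.        ,  0.        ,  0.        ,  1.        ]])}
```

View pics/scene0.png

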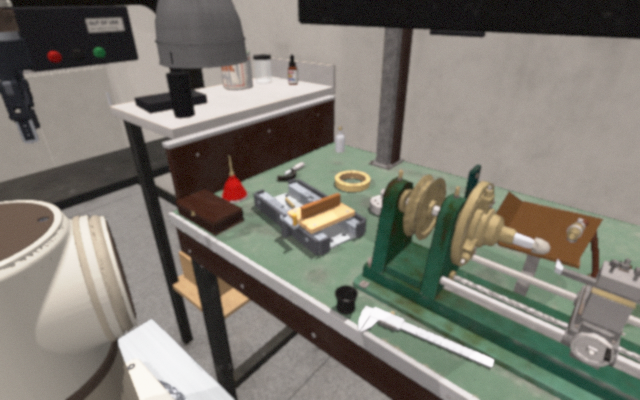

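View pics/side0.png

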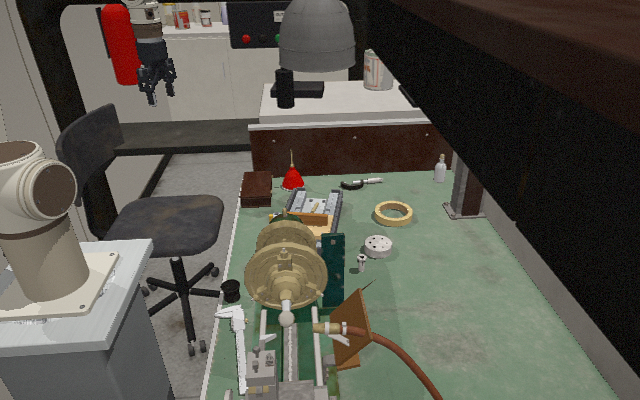

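The jig lies around scene pixel (310,215), with the slat (tan) at the near/right end; the lathe hides part of it in the side view at (305,215). Next I'll zoom in and deproject.

```bash
cat > h.py <<'E'
import numpy as np, cv2
from workcell import cams, monitor
def cloud(n,d):
    i=cams.camera_info(n);K=i["intrinsics"];T=i["T"]
    v,u=np.mgrid[:400,:640]
    x=(u-K[0,2])/K[0,0]*d;y=(v-K[1,2])/K[1,1]*d
    P=np.stack([x,-y,-d],-1)
    return P@T[:3,:3].T+T[:3,3]
def ray(n,u,v,z):
    i=cams.camera_info(n);K=i["intrinsics"];T=i["T"]
    r=T[:3,:3]@np.array([(u-K[0,2])/K[0,0],-(v-K[1,2])/K[1,1],-1]);o=T[:3,3]
    return o+r*(z-o[2])/r[2]
E
python3 - <<'E'
from h import *
p=cv2.imread("pics/scene0.png");d=np.load("scene0.npy");P=cloud("scene",d)
c=p[165:265,235:385];cv2.imwrite("pics/scene0c.png",cv2.resize(c,None,fx=5.3,fy=5.3,interpolation=cv2.INTER_CUBIC))
p=cv2.imread("pics/side0.png")
c=p[170:280,220:420];cv2.imwrite("pics/side0c.png",cv2.resize(c,None,fx=4,fy=4,interpolation=cv2.INTER_CUBIC))
for (u,v) in [(320,205),(335,220),(256,195),(320,250),(365,232),(232,190),(352,180),(376,203),(345,295),(205,205)]: print(u,v,P[v,u].round(3))
E
```

```text
320 205 [0.521 0.112 0.066]
335 220 [0.524 0.072 0.043]
256 195 [0.498 0.298 0.038]
320 250 [0.454 0.056 0.011]
365 232 [0.572 0.026 0.007]
232 190 [0.483 0.373 0.033]
352 180 [0.775 0.208 0.003]
376 203 [0.673 0.063 0.023]
345 295 [ 0.382 -0.062  0.014]
205 205 [0.389 0.351 0.038]
```

View pics/scene0c.png

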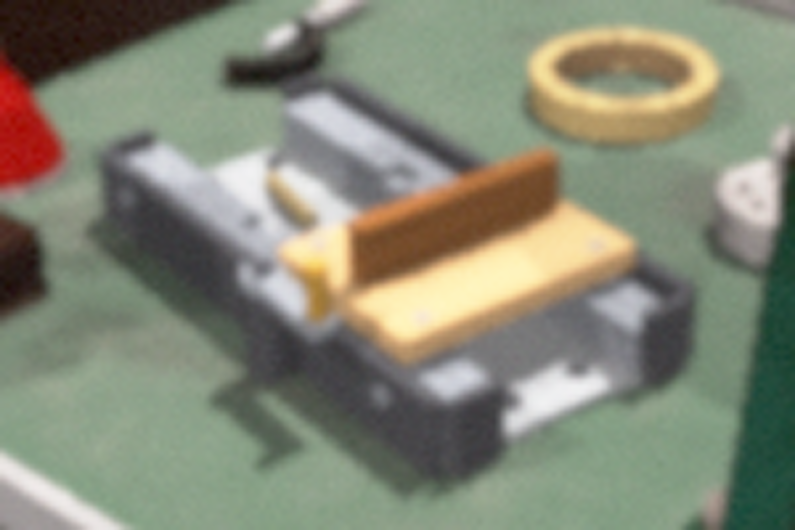

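View pics/side0c.png

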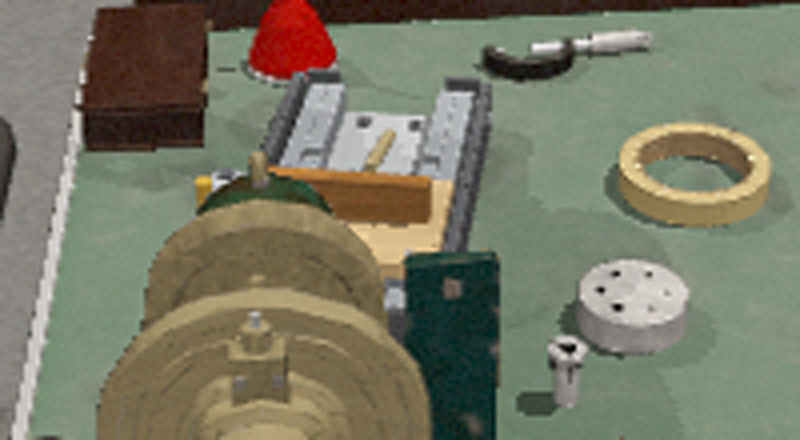

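```bash
python3 - <<'E'
from h import *
A=[]
for n in ["scene","side"]:
    P=cloud(n,np.load(n+"0.npy"))[np.load(n+"0.npy")>0]; A.append(P)
P=np.vstack(A)
# height map 10mm
H=np.full((60,60),-9.)
m=(P[:,0]>0.3)&(P[:,0]<0.9)&(P[:,1]>-.25)&(P[:,1]<.5)&(P[:,2]<.6)
Q=P[m]
xs=np.arange(.34,.80,.02); ys=np.arange(.44,-.24,-.02)
print("y\\x   "+" ".join(f"{x*100:4.0f}" for x in xs))
for y in ys:
    r=[]
    for x in xs:
        k=(abs(Q[:,0]-x)<.01)&(abs(Q[:,1]-y)<.01)
        r.append(f"{1000*Q[k,2].max():4.0f}" if k.any() else "   .")
    print(f"{y:5.2f} "+" ".join(r))
E
```

```text
y\x     34   36   38   40   42   44   46   48   50   52   54   56   58   60   62   64   66   68   70   72   74   76   78
 0.44    4    3  168  168  168  169  168  168  168  169  169  168  169  169  168  168  167  168  168  168  169  169  168
 0.42    3   40   41   40   40   39    2    3 -636   -0    1    4    3    3    4    3    3    3    4    4    4    4    4
 0.40    4   40   40   40   40   41   15   52  114   48    3    4    4    3    3    5    4    4    4   11    3   10    4
 0.38    4   40   40   40   40   40   21   53  119   51    3    4    4    3    4   17   10   14   17   17   17   17    3
 0.36    4   40   40   41   40   40    6   40   45   32    3    1    3    3    3   18   18   16   17    4    3    4    4
 0.34    3   40   39   40   40   40    2    4    3    4    0    3    4    4    3    3   16   17    9    4    4    4    4
 0.32    5   41   40   40   40   40    3    3   37   39   35    3    3    3    4    4    2    4  506    3    3    4    4
 0.30    4   40   40   40   41   40    3    3   39   39   38    8    8   39   38    2    2    4  509    4    4    3    4
 0.28    3 
[... 2434 characters left out ...]
   14  198  215  218  218  213  194    .    .    .    .    2  552    2  528    1    2    2    2
-0.14    3    5   11    9   14  200  215  218  217  213  194   12    .    .    .    2  554    2  528    2    2    2    2
-0.16    3    3   11   10   13  126  192  199  198    .   74   13    .    .    .    2  556    2  528    2    3    3    2
-0.18    3    3    8    8   14  132  195  217  217   39  219  220  220    2    3    2  558    3  528    2    2    2    2
-0.20    3    3    3    9  193  219  228  231  232  227  216  166    .    3    4    1  560    3  528    3    2    2    2
-0.22    3    3    3    9  194  218  228  232  231  227  215  187    .  151  165  560  562    3  528    2    2    2    2
```

```bash
python3 - <<'E'
from h import *
P=cloud("scene",np.load("scene0.npy"))
for (u,v) in [(200,20),(200,60),(182,95),(220,60),(240,55),(180,80),(15,60),(340,10),(310,10),(230,75)]: print(u,v,P[v,u].round(3))
P=cloud("side",np.load("side0.npy"))
for (u,v) in [(315,30),(315,60),(285,90),(345,60),(285,65),(365,20),(450,100),(155,80),(400,150)]: print(u,v,P[v,u].round(3))
i=cams.camera_info("wrist");print(i)
p,d=cams.camera("wrist");cv2.imwrite("pics/w0.png",p)
E
```

```text
200 20 [0.537 0.487 0.418]
200 60 [0.522 0.49  0.331]
182 95 [0.478 0.524 0.251]
220 60 [0.563 0.466 0.329]
240 55 [0.625 0.466 0.334]
180 80 [0.48  0.523 0.287]
15 60 [0.155 0.44  0.375]
340 10 [0.697 0.201 0.438]
310 10 [0.693 0.283 0.437]
230 75 [0.763 0.706 0.24 ]
315 30 [0.58  0.477 0.419]
315 60 [0.578 0.47  0.343]
285 90 [0.49  0.523 0.247]
345 60 [0.664 0.499 0.334]
285 65 [0.494 0.519 0.32 ]
365 20 [0.787 0.93  0.376]
450 100 [ 0.693 -0.268  0.461]
155 80 [0.15 0.44 0.31]
400 150 [0.83  0.448 0.073]
{'intrinsics': array([[309.70691629,   0.        , 321.37811396],
       [  0.        , 309.70691629, 195.44993923],
       [  0.        ,   0.        ,   1.        ]]), 'mount': array([[-1.18086464e-03,  9.57244247e-01,  2.89278510e-01,
         7.38973988e-02],
       [ 9.99999252e-01,  1.03775106e-03,  6.48103902e-04,
         2.74519932e-04],
       [ 3.20194652e-04,  2.89279059e-01, -9.57244756e-01,
        -1.41847672e-01],
       [ 0.00000000e+00,  0.00000000e+00,  0.00000000e+00,
         1.00000000e+00]])}
```

View pics/w0.png

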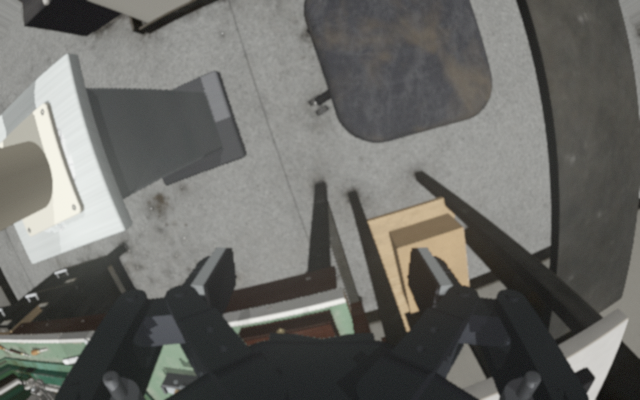

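send_rows(
  moves=[
    [-0.038,-0.02,-0.002,0],
    [-0.038,-0.02,-0.002,0],
    [-0.038,-0.02,-0.002,0],
    [-0.038,-0.02,-0.002,0],
    [-0.038,-0.02,-0.002,0],
    [-0.038,-0.02,-0.002,0],
    [-0.038,-0.02,-0.002,0],
    [-0.038,-0.02,-0.002,0],
    [-0.038,-0.02,-0.002,0],
    [-0.038,-0.02,-0.002,0],
    [0,0,0,0],
    [0,0,0,0],
  ],
  claw=-1,
)

```text
clock: 1.35
eef_pos: [0.452, 0.1731, 0.2508]
tool_rot: [0.151, 0.989, -0.0, -0.001]
ft_force: [-0.2, -0.1, -0.6]
grip_width: -0.0
```

```bash
python3 - <<'E'
from h import *
o=monitor.get_obs();p,d=cams.camera("wrist");cv2.imwrite("pics/w1.png",p);np.save("w1.npy",d)
np.savez("w1o.npz",p=o["eef_pos"],q=o["tool_rot"])
print(o["clock"],o["eef_pos"],o["tool_rot"],o["grip_width"],o["ft_force"])
E
```

```text
1.35 [0.45199195 0.17305869 0.25078354] [ 1.51129116e-01  9.88513802e-01 -1.45623989e-04 -6.56875412e-04] -3.846377884123661e-05 [-0.20917934 -0.07316841 -0.61223898]
```

View pics/w1.png

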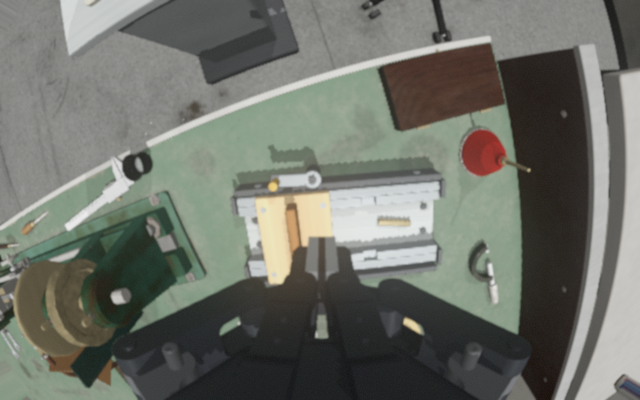

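The wrist view shows the jig at (235–440, 170–275): button pivot about (313,179), peg about (272,186), fence about (293,230), offcut about (394,222). Zooming in for exact pixels.

```bash
cat >> h.py <<'E'
from scipy.spatial.transform import Rotation as Rt
def wray(uv,z,po,q):
    i=cams.camera_info("wrist");K=i["intrinsics"];M=i["mount"]
    R=Rt.from_quat(q).as_matrix();out=[]
    for (u,v),zz in zip(uv,np.broadcast_to(z,len(uv))):
        a=np.array([u-K[0,2],v-K[1,2]])/K[0,0];r=np.hypot(*a)
        s=np.sin(r)/r if r>0 else 1
        c=np.array([a[0]*s,-a[1]*s,-np.cos(r)])
        dr=R@M[:3,:3]@c; o=np.array(po)+R@M[:3,3]
        out.append(o+dr*(zz-o[2])/dr[2])
    return np.array(out)
E
python3 - <<'E'
import cv2
p=cv2.imread("pics/w1.png");c=p[150:300,225:455]
c=cv2.resize(c,None,fx=3.47,fy=3.47,interpolation=cv2.INTER_CUBIC);print(c.shape);cv2.imwrite("pics/w1c.png",c)
E
```

```text
(520, 798, 3)
```

View pics/w1c.png

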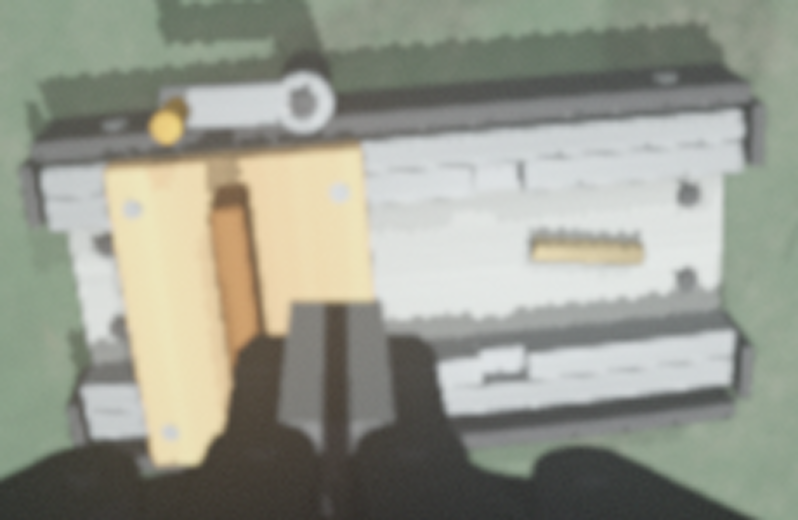

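```bash
python3 - <<'E'
from h import *
f=np.load("w1o.npz");po,q=f["p"],f["q"]
pts={ "pivot":(305,102,.050),"pegtop":(167,122,.0735),
"notN_l":(472,178,.028),"notN_r":(523,175,.028),"notF_l":(482,362,.028),"notF_r":(526,358,.028),
"runN_+yin":(745,168,.028),"runN_+yout":(742,110,.028),"runF_+yin":(732,330,.028),"runF_+yout":(734,385,.028),
"runN_-yout":(40,170,.028),"runN_-yin":(47,230,.028),
"cheekN_in-y":(36,160,.036),"cheekN_in+y":(745,98,.036),
"sl_a":(108,163,.046),"sl_b":(360,143,.046),"sl_c":(152,466,.046),"screw1":(133,209,.046),"screw2":(340,192,.046),"screw3":(170,432,.046),
"fen_top_a":(213,207,.074),"fen_top_b":(245,205,.074),
"off1":(530,250,.015),"off2":(642,252,.015)}
uv=[(a/3.47+225-.5+.14,b/3.47+150-.36) for a,b,_ in pts.values()]
W=wray(uv,[z for *_,z in pts.values()],po,q)
D=dict(zip(pts,W))
for k in D: print(k,D[k].round(4))
e=D["runN_+yin"]-D["runN_-yin"];print("len",np.hypot(*e[:2]),"yaw",np.arctan2(-e[0],e[1]))
e=D["cheekN_in+y"]-D["cheekN_in-y"];print("yaw",np.arctan2(-e[0],e[1]))
n1=(D["notN_l"]+D["notN_r"])/2;n2=(D["notF_l"]+D["notF_r"])/2
e=n2-n1;print("yaw by x",np.arctan2(e[1],e[0]),np.hypot(*e[:2]))
E
```

```text
pivot [0.4584 0.1605 0.05  ]
pegtop [0.4462 0.1201 0.0735]
notN_l [0.5078 0.2067 0.028 ]
notN_r [0.5123 0.2247 0.028 ]
notF_l [0.5806 0.1913 0.028 ]
notF_r [0.5844 0.208  0.028 ]
runN_+yin [0.5355 0.307  0.028 ]
runN_+yout [0.5131 0.3102 0.028 ]
runF_+yin [0.6004 0.2903 0.028 ]
runF_+yout [0.6258 0.2874 0.028 ]
runN_-yout [0.458 0.058 0.028]
runN_-yin [0.4805 0.0517 0.028 ]
cheekN_in-y [0.4524 0.061  0.036 ]
cheekN_in+y [0.5062 0.3097 0.036 ]
sl_a [0.4592 0.089  0.046 ]
sl_b [0.4783 0.1733 0.046 ]
sl_c [0.5776 0.0596 0.046 ]
screw1 [0.4774 0.0915 0.046 ]
screw2 [0.4928 0.1617 0.046 ]
screw3 [0.565 0.072 0.046]
fen_top_a [0.4766 0.1247 0.074 ]
fen_top_b [0.479  0.1346 0.074 ]
off1 [0.5469 0.2209 0.015 ]
off2 [0.5617 0.2633 0.015 ]
len 0.2611971676243387 yaw -0.21224455306232134
yaw -0.2130704203356682
yaw by x -0.21714611074641535 0.07424892879728176
```

send_rows(
  moves=[
    [0,0,0,-0.905],
    [-0.0285,-0.0235,0,0],
    [-0.0285,-0.0235,0,0],
    [-0.029,-0.0235,0,0],
    [0,0,0.04,0],
    [0,0,0.04,0],
    [0,0,0.04,0],
    [0,0,0.04,0],
    [0,0,0.009,0],
    [0,0,0,0],
  ],
)

```text
clock: 2.4
eef_pos: [0.5193, 0.088, 0.0812]
tool_rot: [0.104, 0.995, -0.001, -0.002]
ft_force: [0.1, -0.3, 0.5]
grip_width: 0.0
```

```bash
cat >> h.py <<'E'
O=np.array([.540,.172]);ex=np.array([.9774,-.2114]);ey=np.array([.2114,.9774])
def jig(p): r=np.array(p[:2])-O; return np.array([r@ex,r@ey])
E
python3 - <<'E'
from h import *
o=monitor.get_obs();R=Rt.from_quat(o["tool_rot"]).as_matrix()
print(o["clock"],o["eef_pos"],jig(o["eef_pos"]),R[:,0],o["ft_force"])
for n in ["scene"]:
    p,d=cams.camera(n);c=p[145:265,235:395];cv2.imwrite("pics/s2.png",cv2.resize(c,None,fx=5,fy=5,interpolation=cv2.INTER_CUBIC))
E
```

```text
2.4 [0.51929138 0.08800844 0.08116609] [-0.00248479 -0.08647115] [-0.97840033  0.20668188  0.00392242] [ 0.06911662 -0.3198156   0.47433354]
```

View pics/s2.png

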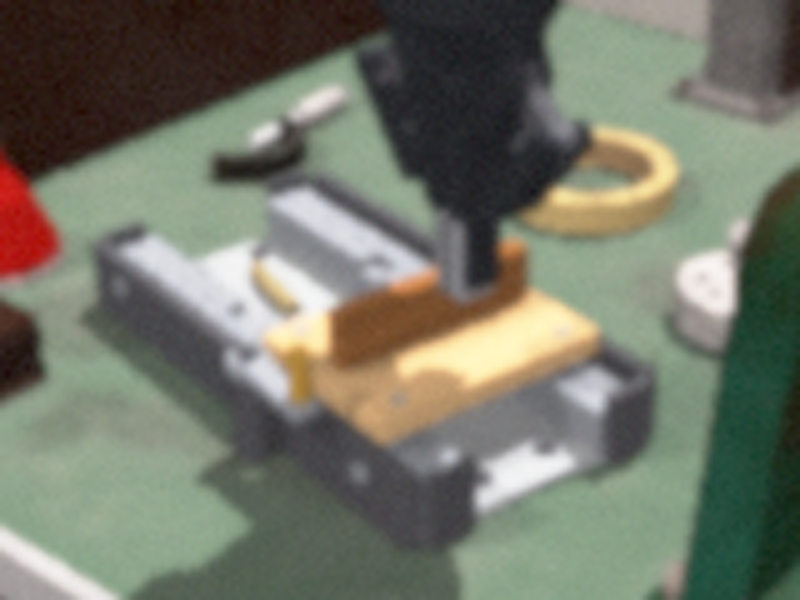

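The fingertips (crop ~(470,280)) hang over the board on the lathe side of the fence, clear of it. Lowering and making first contact.

send_rows(
  moves=[
    [0,0,0.012,0],
    [0,0,0.012,0],
    [0,0,0,0],
    [0,0.005,0,0],
    [0,0.005,0,0],
    [0,0,0,0],
  ],
)

```text
clock: 3.05
eef_pos: [0.5239, 0.0975, 0.0588]
tool_rot: [0.105, 0.995, 0.0, 0.001]
ft_force: [0.5, -0.6, 0.6]
grip_width: 0.0002
```

send_rows(
  moves=[
    [0,0.004,0,0],
    [0,0.004,0,0],
    [0,0.004,0,0],
    [0,0.004,0,0],
    [0,0.004,0,0],
  ],
)

```text
clock: 3.55
eef_pos: [0.5275, 0.1155, 0.0587]
tool_rot: [0.105, 0.994, -0.001, 0.0]
ft_force: [-1.3, -6.4, 2.2]
grip_width: 0.0001
```

send_rows(
  moves=[
    [0,0.004,0,0],
    [0,0.004,0,0],
    [0,0.004,0,0],
    [0,0.004,0,0],
    [0,0.004,0,0],
  ],
)

```text
clock: 4.05
eef_pos: [0.5317, 0.135, 0.0587]
tool_rot: [0.105, 0.994, -0.001, 0.0]
ft_force: [-1.2, -5.8, 3.5]
grip_width: -0.0002
```

```bash
python3 - <<'E'
from h import *
o=monitor.get_obs()
print(o["clock"],o["eef_pos"],jig(o["eef_pos"]),o["ft_force"])
p,d=cams.camera("wrist");np.savez("w3o.npz",p=o["eef_pos"],q=o["tool_rot"])
cv2.imwrite("pics/w3.png",p)
c=p[100:400,120:520];cv2.imwrite("pics/w3c.png",cv2.resize(c,None,fx=2,fy=2,interpolation=cv2.INTER_CUBIC))
E
```

```text
4.05 [0.53166709 0.13500416 0.05869771] [-0.00032366 -0.03792131] [-1.21021589 -5.83763534  3.52447505]
```

View pics/w3c.png

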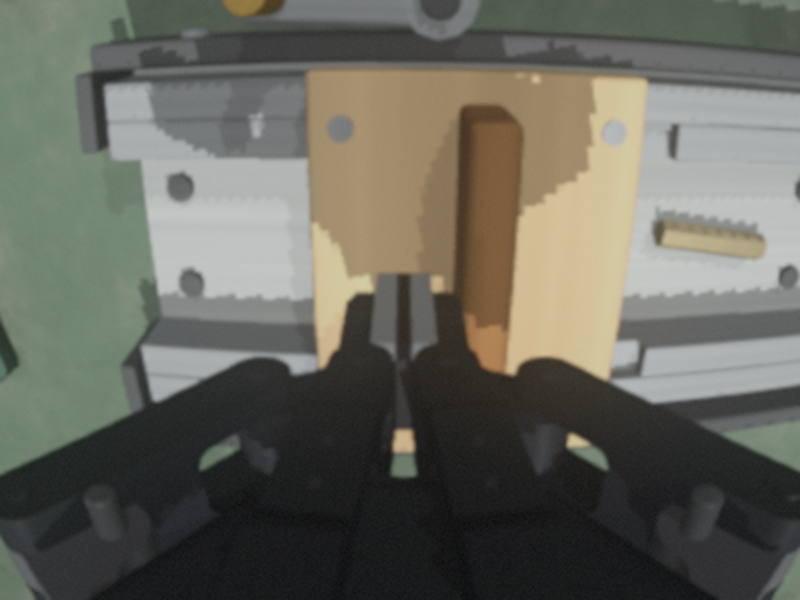

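The fence (crop 460–520 px) is against the finger back; leading edge of board still short of the notches at (675,140). Computing remaining distance.

```bash
python3 - <<'E'
from h import *
f=np.load("w3o.npz")
pts=[(470,124,.074),(521,124,.074),(310,72,.046),(645,80,.046),(340,128,.046),(614,132,.046),(674,140,.028)]
for w in wray([(a/2+120-.25,b/2+100-.25) for a,b,_ in pts],[z for *_,z in pts],f["p"],f["q"]): print((jig(w)*1000).round(1))
E
```

```text
[-50.6 -23.9]
[-50.8 -13.1]
[-58.8 -61.3]
[-58.1  25.6]
[-44.3 -53.9]
[-43.9  17.8]
[-38.4  44.2]
```

send_rows(
  moves=[
    [0,0.004,0,0],
    [0,0.004,0,0],
    [0,0.003,0,0],
    [0,0.002,0,0],
  ],
)

```text
clock: 4.5
eef_pos: [0.5344, 0.1482, 0.0585]
tool_rot: [0.105, 0.994, -0.001, 0.0]
ft_force: [-0.7, -4.9, 3.9]
grip_width: 0.0
```

send_rows(
  moves=[
    [0,0.001,0,0],
    [0,0.001,0,0],
  ],
)

```text
clock: 4.7
eef_pos: [0.5347, 0.1515, 0.0581]
tool_rot: [0.105, 0.994, 0.001, -0.0]
ft_force: [-0.1, 0.1, -0.8]
grip_width: -0.0002
```

send_rows(
  moves=[
    [0,0.001,0,0],
    [0,0.001,0,0],
  ],
)

```text
clock: 4.9
eef_pos: [0.5349, 0.1522, 0.058]
tool_rot: [0.105, 0.994, -0.001, -0.0]
ft_force: [-0.8, -4.6, 1.1]
grip_width: -0.0001
```

```bash
python3 - <<'E'
from h import *
o=monitor.get_obs()
print(o["clock"],o["eef_pos"],jig(o["eef_pos"]),o["ft_force"])
p,d=cams.camera("wrist");np.savez("w4o.npz",p=o["eef_pos"],q=o["tool_rot"])
np.save("w4.npy",d);cv2.imwrite("pics/w4.png",p)
c=p[100:400,120:520];cv2.imwrite("pics/w4c.png",cv2.resize(c,None,fx=2,fy=2,interpolation=cv2.INTER_CUBIC))
p,d=cams.camera("scene");np.save("s4.npy",d);c=p[145:265,235:395];cv2.imwrite("pics/s4.png",cv2.resize(c,None,fx=5,fy=5,interpolation=cv2.INTER_CUBIC))
E
```

```text
4.9 [0.53488012 0.15223669 0.05804526] [-0.0008262 -0.020399 ] [-0.78224599 -4.62299422  1.13208539]
```

View pics/w4c.png

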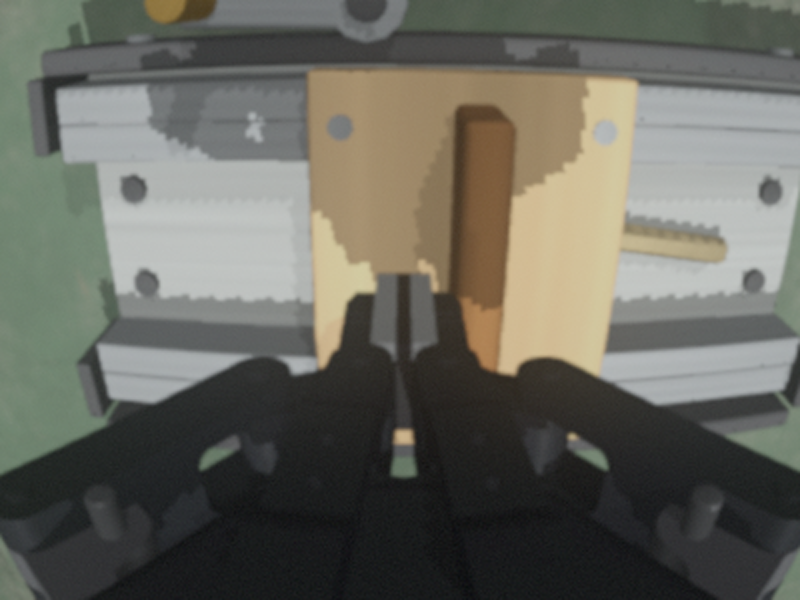

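View pics/s4.png

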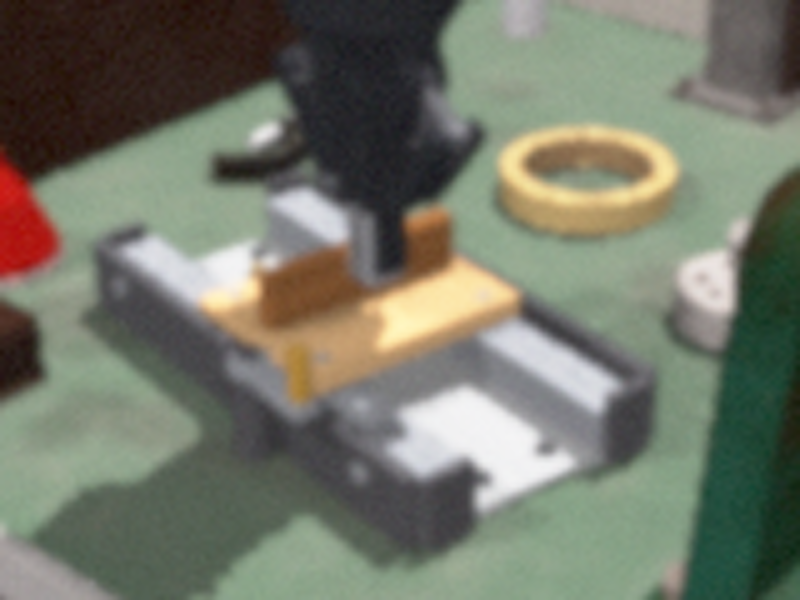

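```bash
cat >> h.py <<'E'
def wcloud(d,po,q):
    i=cams.camera_info("wrist");K=i["intrinsics"];M=i["mount"];R=Rt.from_quat(q).as_matrix()
    v,u=np.mgrid[:400,:640];a=(u-K[0,2])/K[0,0];b=(v-K[1,2])/K[0,0];r=np.hypot(a,b)+1e-9
    t=np.tan(r)/r*d
    P=np.stack([a*t,-b*t,-d],-1)
    P=P@M[:3,:3].T+M[:3,3]
    return P@R.T+po
E
python3 - <<'E'
from h import *
f=np.load("w4o.npz");C=wcloud(np.load("w4.npy"),f["p"],f["q"])
def at(n,a,b):
    u,v=a//2+120,b//2+100; q=C[v-3:v+4,u-3:u+4].reshape(-1,3); m=np.median(q,0); print(n,(jig(m)*1000).round(1),(m[2]*1000).round(1))
for a,b in [(330,100),(330,160),(330,220),(400,100),(400,230),(540,100),(540,150),(620,100),(560,250),(610,220)]: at("board",a,b)
for a,b in [(230,100),(90,100),(100,140),(700,110),(720,140)]: at("runner",a,b)
for a,b in [(200,220),(250,250)]: at("floor",a,b)
S=cloud("scene",np.load("s4.npy"))
for a,b in [(220,300),(300,345),(330,370),(430,310),(480,290)]:
    m=np.median(S[b//5+144:b//5+147,a//5+234:a//5+237].reshape(-1,3),0);print("scene",(jig(m)*1000).round(1),(m[2]*1000).round(1))
pts=[(466,122,.068),(514,122,.068),(308,72,.040),(636,80,.040),(340,127,.040),(605,131,.040)]
for w in wray([(a/2+120-.25,b/2+100-.25) for a,b,_ in pts],[z for *_,z in pts],f["p"],f["q"]): print((jig(w)*1000).round(1))
E
```

```text
board [-51.1 -39.4] 39.3
board [-34.8 -39.8] 39.1
board [-17.7 -40.3] 39.2
board [-51.  -21.1] 39.2
board [-15.  -21.1] 39.2
board [-51.5  16. ] 39.3
board [-37.9  16.7] 39.3
board [-52.1  38.8] 39.1
board [-8.5 24.8] 39.4
board [-17.5  39. ] 39.4
runner [-49.8 -70.1] 27.0
runner [ -51.5 -116.2] 27.3
runner [ -38.8 -114.2] 27.3
runner [-48.6  69.9] 27.4
runner [-39.5  78.5] 27.4
floor [ -5.4 -90.5] 4.9
floor [  5.5 -73.1] 5.3
scene [-53.4  30.2] 41.2
scene [-76.9 -72.7] 74.5
scene [-45.6 -46.5] 38.1
scene [ 17.2 -36.4] 41.4
scene [ 45.5 -37.8] 41.9
[-50.6  -6.7]
[-50.7   3.9]
[-58.8 -45.1]
[-58.   42.6]
[-44.1 -37. ]
[-43.7  34.6]
```

The slat is level and seated: board is at 39.3 mm against runner tops at 27.3 mm, all over the board, and slat y is about −1 mm. Backing off, rising, and moving outside the peg with the tool turned 45° so a straight diagonal push covers the peg's arc.

send_rows(
  moves=[
    [0,-0.007,0,0],
    [0,-0.007,0,0],
    [0,0,0,0],
    [0,0,-0.03,0],
    [0,0,-0.03,0],
    [0.032,-0.0215,0,0],
    [0.032,-0.0215,0,0],
    [0.032,-0.0215,0,0],
    [0,0,0,0.98],
    [0,0,0,0.98],
    [0,0,0,0.98],
    [0,0,0,0.98],
    [0,0,0,0.98],
    [0,0,0,0.98],
    [0,0,0,0.98],
    [0,0,0,0.99],
    [0,0,0,0],
  ],
)

```text
clock: 6.7
eef_pos: [0.4251, 0.0961, 0.1186]
tool_rot: [0.477, 0.879, 0.001, 0.0]
ft_force: [-0.6, -0.0, -0.0]
grip_width: 0.0002
```

```bash
python3 - <<'E'
from h import *
o=monitor.get_obs();R=Rt.from_quat(o["tool_rot"]).as_matrix()
print(o["clock"],o["eef_pos"],jig(o["eef_pos"]),o["ft_force"],o["joint_pos"].round(2))
j=jig(o["eef_pos"]);print("n,m",(j[0]+j[1])/2**.5,(j[0]-j[1])/2**.5,"tool y in jig",R[:2,1]@ex,R[:2,1]@ey)
p,d=cams.camera("wrist");np.savez("w5o.npz",p=o["eef_pos"],q=o["tool_rot"])
np.save("w5.npy",d);cv2.imwrite("pics/w5.png",p)
E
```

```text
6.7 [0.42514888 0.09610884 0.11856168] [-0.0962121  -0.09845554] [-0.63453047 -0.01922898 -0.04153367] [ 0.22  0.2  -0.36  1.01  0.    1.22]
n,m -0.13765080908038171 0.0015863551185714105 tool y in jig 0.704737265544979 0.7094679931019588
```

View pics/w5.png

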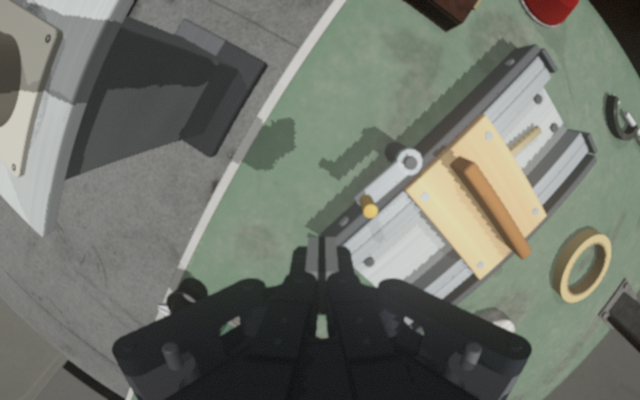

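The wrist picture shows the slat seated mid-jig, the button still open with its peg at (370,210), the fingertips at (322,245) outside it, and the offcut undisturbed at (525,138).

```bash
python3 - <<'E'
from h import *
f=np.load("w5o.npz")
for w in wray([(371,212),(409,160)],[.0735,.050],f["p"],f["q"]):
    j=jig(w)*1000;print(j.round(1),"n,m",((j[0]+j[1])/2**.5).round(1),((j[0]-j[1])/2**.5).round(1))
C=wcloud(np.load("w5.npy"),f["p"],f["q"])
for u,v in [(440,170),(440,215),(490,135),(520,190)]: m=np.median(C[v-2:v+3,u-2:u+3].reshape(-1,3),0);print((jig(m)*1000).round(1),(m[2]*1000).round(1))
E
```

```text
[-78.  -71.2] n,m -105.5 -4.8
[-78.4 -28.6] n,m -75.7 -35.2
[-51.3 -14.5] 39.0
[-22.3 -37.6] 39.2
[-42.6  35.9] 39.6
[16.2 31.7] 39.2
```

send_rows(
  moves=[
    [0,0,0.025,0],
    [0,0,0.025,0],
    [0,0,0.0135,0],
    [0,0,0,0],
    [0,0.004,0,0],
    [0,0.004,0,0],
    [0,0.004,0,0],
    [0,0.004,0,0],
    [0,0.004,0,0],
  ],
)

```text
clock: 7.65
eef_pos: [0.4408, 0.105, 0.0549]
tool_rot: [0.478, 0.879, -0.002, 0.0]
ft_force: [-2.5, -5.7, 1.4]
grip_width: 0.0002
```

send_rows(
  moves=[
    [0,0.004,0,0],
    [0,0.004,0,0],
    [0,0.004,0,0],
    [0,0.004,0,0],
    [0,0.004,0,0],
  ],
)

```text
clock: 8.15
eef_pos: [0.459, 0.1181, 0.0549]
tool_rot: [0.477, 0.879, 0.0, 0.0]
ft_force: [-0.8, -1.1, -0.3]
grip_width: 0.0
```

```bash
python3 - <<'E'
from h import *
o=monitor.get_obs();j=jig(o["eef_pos"]);print(o["clock"],o["eef_pos"],"n,m",(j[0]+j[1])/2**.5,(j[0]-j[1])/2**.5,o["ft_force"])
p,d=cams.camera("wrist");cv2.imwrite("pics/w6.png",p)
E
```

```text
8.15 [0.4590248  0.11806458 0.05494414] n,m -0.09728223321072008 0.0014788559989798481 [-0.76769476 -1.05568189 -0.32094018]
```

View pics/w6.png

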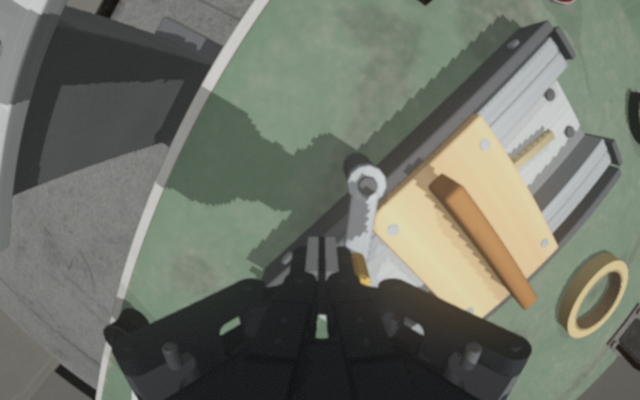

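The bar is swinging (pivot (366,183), peg (360,268) against the finger back). Continuing.

send_rows(
  moves=[
    [0,0.004,0,0],
    [0,0.004,0,0],
    [0,0.004,0,0],
    [0,0.004,0,0],
    [0,0.004,0,0],
    [0,0.003,0,0],
  ],
)

```text
clock: 8.8
eef_pos: [0.4777, 0.1305, 0.0547]
tool_rot: [0.477, 0.879, 0.0, -0.0]
ft_force: [-2.1, 0.1, -0.1]
grip_width: 0.0002
```

send_rows(
  moves=[
    [0,0.002,0,0],
    [0,0.002,0,0],
    [0,0.001,0,0],
  ],
)

```text
clock: 9.1
eef_pos: [0.4818, 0.1329, 0.0547]
tool_rot: [0.477, 0.879, -0.0, -0.0]
ft_force: [-2.8, 0.1, 0.4]
grip_width: 0.0002
```

```bash
python3 - <<'E'
from h import *
o=monitor.get_obs();j=jig(o["eef_pos"]);print(o["clock"],o["eef_pos"],"n,m",(j[0]+j[1])/2**.5,(j[0]-j[1])/2**.5,o["ft_force"])
p,d=cams.camera("wrist");cv2.imwrite("pics/w7.png",p)
E
```

```text
9.1 [0.48180805 0.13292848 0.05468206] n,m -0.0700794959014388 0.0013245421678414451 [-2.7864085   0.11186798  0.41210577]
```

View pics/w7.png

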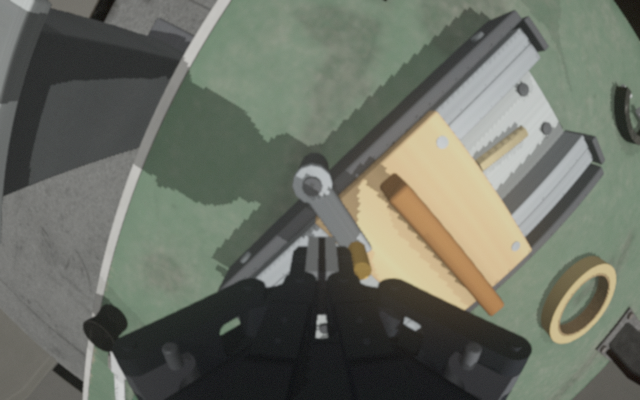

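send_rows(
  moves=[
    [0,0.001,0,0],
    [0,0.001,0,0],
    [0,0.001,0,0],
  ],
)

```text
clock: 9.45
eef_pos: [0.4842, 0.1345, 0.0547]
tool_rot: [0.477, 0.879, -0.0, -0.0]
ft_force: [-1.7, 1.4, -0.0]
grip_width: -0.0001
```

send_rows(
  moves=[
    [0,0.001,0,0],
    [0,0,0,0],
  ],
)

```text
clock: 9.65
eef_pos: [0.4852, 0.1351, 0.0547]
tool_rot: [0.477, 0.879, -0.0, -0.0]
ft_force: [-3.1, -1.2, 1.0]
grip_width: 0.0002
```

send_rows(
  moves=[
    [0,0.001,0,0],
    [0,0.001,0,0],
    [0,0,0,0],
  ],
)

```text
clock: 9.95
eef_pos: [0.4868, 0.1361, 0.0547]
tool_rot: [0.477, 0.879, -0.0, -0.0]
ft_force: [-3.7, 0.2, -0.5]
grip_width: 0.0001
```

```bash
python3 - <<'E'
from h import *
o=monitor.get_obs();j=jig(o["eef_pos"]);print(o["clock"],"n,m",(j[0]+j[1])/2**.5,(j[0]-j[1])/2**.5,o["ft_force"])
p,d=cams.camera("wrist");c=p[130:330,220:480];cv2.imwrite("pics/w8.png",cv2.resize(c,None,fx=3,fy=3,interpolation=cv2.INTER_CUBIC));np.savez("w8o.npz",p=o["eef_pos"],q=o["tool_rot"])
E
```

```text
9.95 n,m -0.06414728018235702 0.001320399317436983 [-3.73223942  0.15425769 -0.49395747]
```

View pics/w8.png

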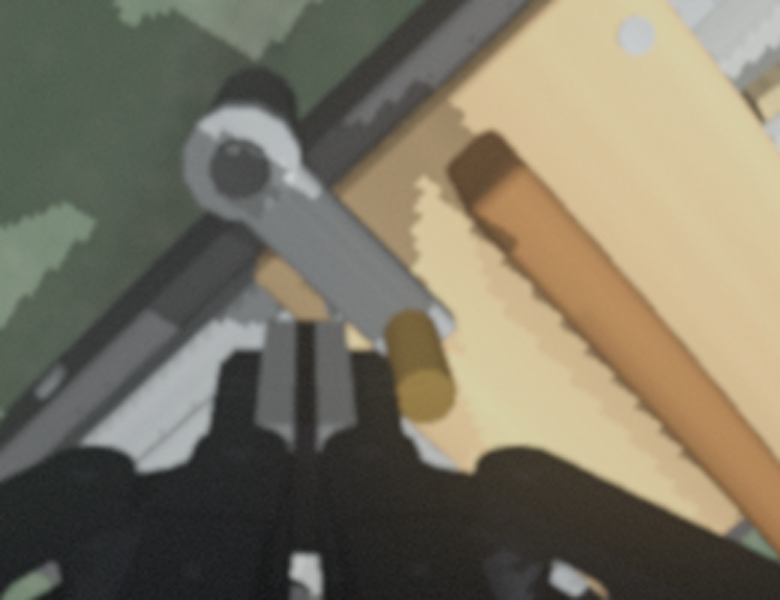

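The bar now runs nearly parallel to the fence, over the board; peg top about (362,262) in full-picture pixels. Computing the angle.

```bash
python3 - <<'E'
from h import *
f=np.load("w8o.npz")
W=[jig(w)*1000 for w in wray([(362.3,262.3),(361.5,242),(300,186.5)],[.0735,.050,.050],f["p"],f["q"])]
print(W)
for w in W[:2]:
    e=w-np.array([-78,-30]);print(np.arctan2(e[0],-e[1]), np.hypot(*e))
E
```

```text
[array([-34.89590338, -29.47399994]), array([-32.53304783, -28.38133973]), array([-76.13611539, -29.49460244])]
1.5829987389684275 43.10730589499168
1.6063821066558812 45.49575585613746
```

send_rows(
  moves=[
    [0,-0.005,0,0],
    [0,-0.01,0,0],
    [0,-0.015,0,0],
    [0,0,0,0],
    [0,0,-0.03,0],
    [0,0,-0.04,0],
    [0,0,-0.04,0],
    [0,0,-0.04,0],
    [0,-0.03,0,0],
    [0,-0.02,0,0],
    [0,0,0,0],
    [0,0,0,0],
  ],
)

```text
clock: 11.2
eef_pos: [0.4208, 0.0927, 0.2054]
tool_rot: [0.478, 0.879, 0.001, 0.001]
ft_force: [-0.2, 0.6, 0.4]
grip_width: 0.0001
```

```bash
python3 - <<'E'
from h import *
o=monitor.get_obs();print(o["clock"],o["eef_pos"],o["ft_force"])
p,d=cams.camera("wrist");np.savez("w9o.npz",p=o["eef_pos"],q=o["tool_rot"]);np.save("w9.npy",d);cv2.imwrite("pics/w9.png",p)
p,d=cams.camera("scene");c=p[145:265,235:395];cv2.imwrite("pics/s9.png",cv2.resize(c,None,fx=5,fy=5,interpolation=cv2.INTER_CUBIC));cv2.imwrite("pics/s9f.png",p)
E
```

```text
11.2 [0.42081611 0.09272039 0.20541524] [-0.18332767  0.56311509  0.36097156]
```

View pics/w9.png

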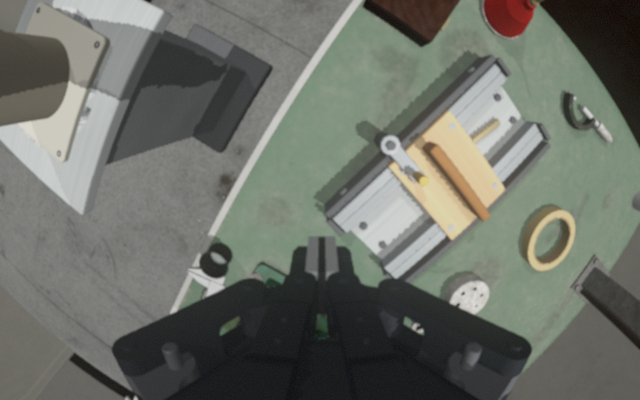

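View pics/s9.png

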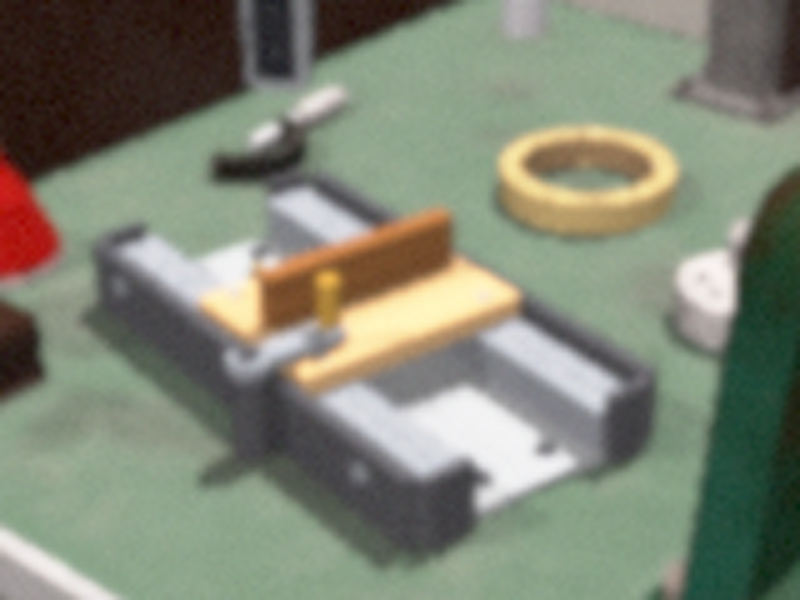

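The button stands across the slat (wrist: pivot (390,146), peg (424,180); scene crop: peg (328,300) in front of the fence). The board sits low in the jig and the arm is clear. One last numeric check before handing in.

```bash
python3 - <<'E'
from h import *
from workcell import order
f=np.load("w9o.npz")
w=[jig(w)*1000 for w in wray([(424.5,180.5),(390,146)],[.0735,.050],f["p"],f["q"])];e=w[0]-np.array([-78,-30]);e2=w[0]-w[1];print(w,np.arctan2(e[0],-e[1]),np.arctan2(e2[0],-e2[1]))
C=wcloud(np.load("w9.npy"),f["p"],f["q"])
for u,v in [(410,185),(450,130),(440,150),(450,215),(490,180),(405,165),(460,225),(485,160)]: m=np.median(C[v-1:v+2,u-1:u+2].reshape(-1,3),0);print((jig(m)*1000).round(1),(m[2]*1000).round(1))
print(order.job_done())
E
```

```text
[array([-34.77868583, -29.26497723]), array([-76.51688337, -30.39387953])] 1.587800713172353 1.5978369562382984
[-27.5 -41.5] 38.8
[-41.1  30.3] 38.9
[-43.9   2.3] 67.3
[ 33.5 -29.5] 38.9
[36.8 32.8] 39.2
[-51.2 -31.9] 48.8
[ 52.6 -27.8] 39.2
[13.2 41.7] 39.3
the job is handed in; nothing more can be done
None
```

I pushed the slat about 54 mm along the runners by its fence until it dropped into the notches. Then I pushed the brass peg diagonally until the turn-button stood right across the slat. After that I drew back clear and handed the job in at about 11.3 s of the 54 s allowed; no verdict came back.

What the last checks showed:
- **Slat:** the board top read 38.8–39.3 mm at six points across it (nominal 40 mm). The depth readings run about 0.7–1 mm low on surfaces of known height, so it is level and seated. It lay about 1 mm from centre along the runners when it dropped in; I didn't measure that again after turning the button.
- **Turn-button:** the angle measured about 1.59 rad in the last picture, which is at the 1.57 stop within camera error. I didn't feel a hard stop while pushing; the force stayed below 4 N over the last part of the swing.
- **Arm:** it finished 0.2 m above the bench with wrist force below 1 N.
- **Other things:** the offcut and the other things in view looked undisturbed in the final pictures, but I didn't measure how far any of them had moved.

No check failed or disagreed beyond the small camera offsets above.

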